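Lock the levelling foot of a marbling trough

TASK

Swing the blue-handled arm of the trough's levelling foot until its pointer is on the red band. Then lock that setting: run the brass winged jam nut down its screw (clockwise seen from above) onto the boss and tighten it by feel to about 0.3 N m, without crushing the spring washer under it or shifting the pointer off the band. Let go of everything, and leave the two paint jars and the wooden rake where they are.

Things in the scene. Friction and masses are not known exactly. Their poses are not given: they have to be found in the camera images.
- trough: Empty steel marbling trough, fixed. Origin: on the table, on the upright axis of the levelling screw; x points to the tray, z up. Tray spans x 45 to 305 mm, y -180 to 180 mm, walls 4 mm, rim 52 mm high, inner floor 10 mm high. A lug 56 mm wide, top at z 38 mm, reaches to x -28 mm and carries the screw; a grey setting plate, radius 104 mm, 2 mm thick, lies under it.
- mark (a point): Middle of the red band painted on the grey setting plate, 87 mm from the screw axis in the trough's -x direction, 2.5 mm above the table. The band is 18 mm wide across the pointer's path; axes as the trough. With the pointer on the mark, their x axes are parallel.
- boss_top (a point): Centre of the top of the fixed threaded boss on the lug (radius 17 mm), on the screw axis, 46 mm above the table; axes as the trough. The jam nut is run down against it, with the 3 mm washer between. It starts 1.8 to 3.2 rad of turning (2.3 to 4.1 mm) above its seat, so it takes more than one grasp; running down takes about 0.05 N m.
- pointer (a point): Tip of the foot's yellow pointer, 94 mm from the screw axis, 12 mm above the table; its x runs from the tip to the axis. Foot, pointer, peg and screw turn together about the upright axis, stiffly (about 0.6 N m), and stay where left; the nut turns with them. It starts 0.45 to 0.95 rad anticlockwise (from above) of the mark; stops 1.1 rad before and 0.7 rad past the mark.
- peg (a point): Blue upright round peg on the foot's arm, the handle for setting it: diameter 16 mm, standing from 13 to 60 mm above the table, 68 mm from the screw axis. This point is on its centre line 45 mm above the table. It takes about 9 N to swing. Axes as the pointer.
- nut_grip (a point): Brass jam nut on the screw: hexagon hub 31 mm across, on it a flat wing bar 44 mm long (x of this frame) by 14 mm thick (y) by 28 mm tall. This point is on the screw axis, 11 mm below the bar's top. The screw's end stands up to 6 mm above the bar. Clockwise from above runs it down, 8 mm a turn. The bar's rubber bush gives 0.5 rad per N m. Grip with about 60 N; a light grip slips.
- washer_top (a point): Centre of the top of the round green spring washer (radius 16.5 mm, 3 mm thick when free) lying on the boss: here the nut's underside first bears. Then the torque jumps from 0.05 to 0.2 N m and rises by 0.045 for each 0.1 rad more, the washer being squeezed 0.13 mm per 0.1 rad. At 0.3 N m the nut is well tight and stays so; from 0.40 N m the washer is crushed; 0.6 N m drags the pointer along.
- jar_teal: Closed teal paint jar with white lid, loose, diameter 60 mm, height 73 mm, 0.2 kg; origin at the centre of its underside. Leave alone.
- jar_red: Closed red paint jar with white lid, loose, diameter 60 mm, height 73 mm, 0.2 kg; origin at the centre of its underside. Leave alone.
- rake: Loose wooden marbling rake lying in the tray: batten 30 x 150 x 12 mm with thin steel teeth along one edge; origin at the centre of its underside, y along the batten. Leave alone.

How it is judged:
By the outcome, as a careful person would: the job done as asked, in the order asked, and still so for the second after the job is handed in, with the robot touching nothing.
It also fails if it takes over 72 s, if anything falls off the work surface, if the arm or the gripper's body presses on something with over 40 N, if the wrist force passes 120 N, or if a joint passes its speed limit or range.

ROBOT

A 7-joint arm with a two-finger parallel gripper is mounted at the origin on the work surface. World frame = base frame: x ahead of the robot, y to its left, z up, the work surface at z = 0. Lengths are in m, angles in rad, forces in N, time in s.
With the tool pointing down it reaches from about 0.4 to 0.875 m from the base axis. Payload 19.3 kg.
Tool frame: the origin (TCP) lies midway between the tips of the shut fingers; the grasp point (between the pads) lies 19 mm behind it; z points along the fingers, y is the line along which they close (so a half turn about z gives the same grasp; the last joint's range is limited). The gripper opens to 85 mm and grips with 20 to 120 N. Pads are 22 mm wide; open, the fingers measure 114 mm over their backs; the gripper's body (76 mm by 85 mm) begins 54 mm behind the grasp point. The pads swing forward as they close: fully open they stand 13 mm farther back than shut.
Start: joints at [1.144, 0.521, -0.036, 1.599, 0.021, 1.021, -0.113], TCP at [0.218, -0.586, 0.231] pointing down, gripper open.
Joint ranges: [-2.91, 2.91], [-0.3, 2.13], [-1.5, 1.42], [0.17, 2.43], [-1.26, 4.41], [0.16, 1.93], [-2.52, 2.52]. Speed limits (rad/s): [1.89, 1.89, 2.39, 2.39, 3.01, 3.01, 3.01].

INTERFACE

Orientations are given as a 3x3 rotation matrix whose columns are the frame's x, y, z axes.
In Python, from bench import robot, read_camera, camera_model, workorder gives the robot as it stands. The module is installed in compiled form; this text tells all that it offers.
- The arm moves only by the tool drive_tool, never from a script. Its argument "plan" is a list that holds one entry, the list of rows, each a list of 7 numbers: the turn, a rotation vector about the tool's x, y, z in rad, then the shift along the tool's x, y, z in cm, then the opening in per cent of the stroke, from 0 (shut) to 100 (fully open). In form: [[[ax, ay, az, tx, ty, tz, grip], ...]]. A call has 1 to 8 rows; each row shifts and turns the commanded pose from where the row before left it, along the tool's axes as they then stand; what a row does not reach is not made up. A row lasts 1/8 s, in which the tool goes at most 62.5 mm and 10.7 degrees, less where a joint would pass 70% of its speed; a pose out of reach is approached as far as the arm can. A call is refused whole if a number of a shift passes 6.25 or a number of a turn 0.188, either way. A call with a gripper value outside its range is refused whole. The fingers move at their own pace and stop on an object; "grip_force" is the grip in N (left out, the last holds). Time passes only in rows, so rows that do not move let the fingers close. It gives the time, the measured TCP pose, the force, the opening and the grip force at its end, in the units of the state.
- robot.state(): the state, without advancing time (a new reading comes with each control period).
- read_camera(name): name is "side" or "top"; returns (picture, depth): 420x560x3 uint8, red, green, blue; 420x560 float32, m along the optical axis (not along the pixel's ray), 0 where there is no reading.
- camera_model(name): a dict with "mtx" (3x3 intrinsics, pixels), "rvec" (rotation vector, rad) and "tvec" (3), from world to camera coordinates, as OpenCV has them. Camera axes: x right, y down, z forward; pixel columns grow to the right and rows downward; lengths in m; the calibration is good to about 2 mm. A picture is of the moment at which its call begins. camera_model takes no time and is no camera call.
- workorder.finish_job(): hands the job in; it is judged then, once.
The state is a dict: "clock": time; "joint_positions": joint angles; "dq": joint speeds; "tau": joint torques, N m; "tcp_pos": TCP position; "eef_rot": TCP orientation; "ft_force": force on the tool from outside, world axes, zero at the start; "torque": the same for the moment, N m; "opening": finger opening in m; "grasp_force": force on a finger pad.
Only numpy, scipy, OpenCV 4.12 (cv2) and the standard library are available. Lean on these libraries where they do the work, as an engineer would, in place of code of your own. Each camera call takes 0.05 s, during which the arm holds its last target. There are 200 camera calls.

## Working session

There is one attempt and no reset: what is moved stays moved. The work goes in short steps, Python scripts to look and compute and a tool call to move; the robot and the scene stay as the last step left them, time stands still between calls to the robot, and variables do not carry over. Pictures are saved under pics/ and viewed, at most 10 in all, crops included, and the job is handed in when it is done.

Besides the shell and the picture viewer there is one more tool, called after "Call:" as a command line: name --argument value ..., lists and objects as JSON in quotes. drive_tool: Moves the arm, as the interface text tells. Its arguments: {"type":"object","properties":{"plan":{"type":"array"},"grip_force":{"type":"number"}},"required":["plan"]}

```bash
mkdir -p pics
python3 - <<'E'
from bench import robot, read_camera, camera_model
import cv2,numpy as np
s=robot.state()
for k in s: print(k,np.round(s[k],3).tolist())
for n in("top","side"):
    p,d=read_camera(n); cv2.imwrite(f"pics/{n}0.png",p[:,:,::-1]); np.save(f"pics/{n}0.npy",d)
    print({k:np.round(v,4).tolist() for k,v in camera_model(n).items()})
E
```

```text
clock 0.0
joint_positions [1.144, 0.522, -0.036, 1.6, 0.021, 1.021, -0.113]
dq [-0.0, 0.0, 0.001, -0.001, -0.001, -0.001, -0.001]
tau [0.002, -92.709, 1.981, -36.991, 0.018, 0.008, -0.0]
tcp_pos [0.218, -0.585, 0.231]
eef_rot [[0.937, 0.349, -0.0], [0.349, -0.937, 0.001], [-0.0, -0.001, -1.0]]
ft_force [-0.047, -0.058, 0.637]
torque [-0.029, -0.011, -0.019]
grasp_force 0.0
opening 0.086
{'mtx': [[468.676, 0.0, 277.807], [0.0, 468.676, 206.3379], [0.0, 0.0, 1.0]], 'rvec': [2.1362, -2.1287, 0.1845], 'tvec': [0.0408, 0.6404, 0.873]}
{'mtx': [[422.4378, 0.0, 280.1478], [0.0, 422.4378, 206.706], [0.0, 0.0, 1.0]], 'rvec': [0.827, -2.3809, 1.2569], 'tvec': [0.512, 0.2559, 0.8334]}
```

View pics/top0.png

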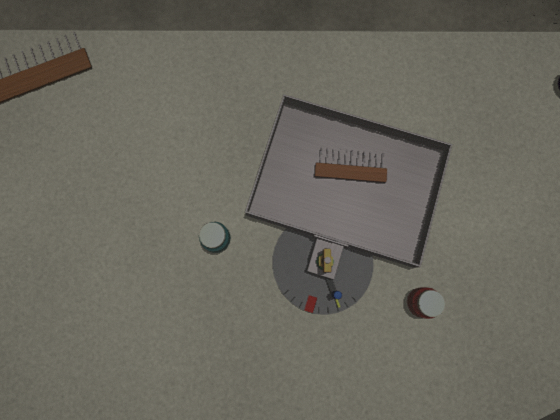

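View pics/side0.png

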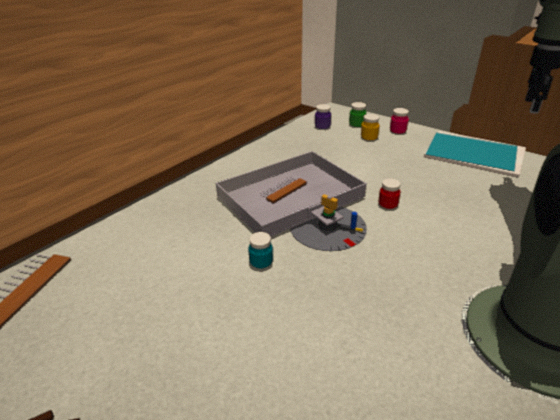

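The top view shows the trough with its nut at about (326,260), red band at (311,304) and peg at (337,295). The jars are at (213,237) and (427,303). I'll enlarge the foot.

Run:
```python
import cv2
p=cv2.imread("pics/top0.png")[225:325,260:385]
p=cv2.convertScaleAbs(p,alpha=1.6)
cv2.imwrite("pics/c1.png",cv2.resize(p,None,fx=6,fy=6,interpolation=cv2.INTER_CUBIC))
```

```text
(no output)
```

View pics/c1.png

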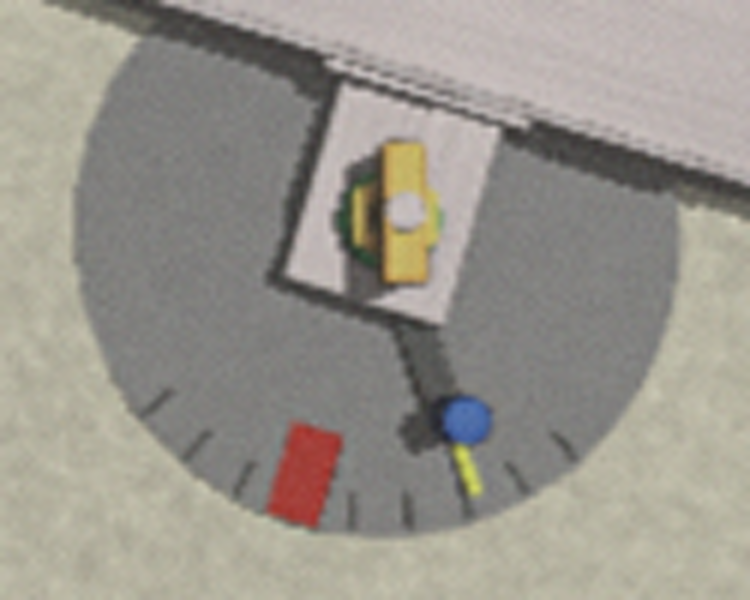

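The enlarged crop (scale 6, origin 260,225) shows:
- bar centre at (405,212), with the bar running vertically in the image
- peg top at (467,419)
- yellow tip at (476,494)
- red band centre at (306,475)

I'll fit positions from these.

```bash
cat > h.py <<'E'
import numpy as np,cv2
from bench import camera_model
def ray(px,z,n="top"):
    m=camera_model(n);R=cv2.Rodrigues(np.array(m["rvec"],float))[0];t=np.array(m["tvec"]).ravel()
    d=R.T@np.linalg.solve(m["mtx"],[*px,1]);c=-R.T@t
    return c+d*(z-c[2])/d[2]
def proj(P,n="top"):
    m=camera_model(n);return cv2.projectPoints(np.array(P,float).reshape(-1,3),np.array(m["rvec"]),np.array(m["tvec"]),np.array(m["mtx"]),None)[0][:,0]
def crop(x,y,k=6,o=(260,225)): return (o[0]+(x+.5)/k-.5,o[1]+(y+.5)/k-.5)
def P(pose,q):
    x,y,a=pose;c,s=np.cos(a),np.sin(a);q=np.atleast_2d(q).astype(float)
    return np.c_[x+c*q[:,0]-s*q[:,1],y+s*q[:,0]+c*q[:,1],q[:,2]]
E
python3 - <<'E'
from h import *
from scipy.optimize import least_squares
d=np.load("pics/top0.npy")
m=camera_model("top");R=cv2.Rodrigues(np.array(m["rvec"]))[0];t=np.array(m["tvec"]).ravel()
def pt(u,v):
    Z=d[v,u];return R.T@(np.linalg.solve(m["mtx"],[u,v,1])*Z-t)
for n,(u,v) in dict(bar1=(327,252),bar2=(327,268),screw=(327,260),peg=(337,294),table=(300,350),lug=(315,268)).items(): print(n,pt(u,v).round(4))
q=[[45,-180,52],[45,180,52],[305,180,52],[305,-180,52],[-87,0,2.5],[-28,-28,38],[-28,28,38]]
q=np.array(q)/1e3
px=[(418,266),(247,216),(285,97),(449,146),crop(306,475),crop(440,325),crop(284,274)]
c=ray(crop(405,212),.08)[:2]
r=least_squares(lambda p:(proj(P(p,q))-px).ravel(),[c[0],c[1],0.2],loss='soft_l1')
print("trough",r.x.round(4),r.fun.reshape(-1,2).round(1) if len(r.fun)==14 else '')
print("res",(proj(P(r.x,q))-px).round(1).tolist())
a=r.x[:2]
for z in(.078,.08,.082,.085): print("bar@",z,ray(crop(405,212),z).round(4))
for n,c_,z in(("peg",(467,419),.06),("tip",(476,494),.012),("mark",(306,475),.0025)):
    w=ray(crop(*c_),z);v=w[:2]-a;print(n,w.round(4),np.hypot(*v).round(4),"ang",np.arctan2(v[1],v[0]).round(4))
b=ray(crop(404,140),.08)-ray(crop(405,284),.08);print("barang",np.arctan2(b[1],b[0]),np.hypot(*b[:2]))
for n,px in(("teal",(213,237)),("red",(429,303))):print(n,ray(px,.073).round(3))
E
```

```text
bar1 [ 0.5473 -0.0488  0.0954]
bar2 [ 0.5177 -0.0484  0.0954]
screw [ 0.5323 -0.0483  0.0983]
peg [ 0.47   -0.0707  0.0585]
table [ 0.3593 -0.0022  0.0007]
lug [ 0.52   -0.0308  0.0371]
trough [ 0.5322 -0.049  -0.301 ] [[ 2.2  1.1]
 [-2.8 -3.7]
 [-1.7 -2.9]
 [ 3.2 -1.7]
 [-0.4  0.3]
 [ 0.9  1. ]
 [-0.4  0.9]]
res [[2.2, 1.1], [-2.8, -3.7], [-1.7, -2.9], [3.2, -1.7], [-0.4, 0.3], [0.9, 1.0], [-0.4, 0.9]]
bar@ 0.078 [ 0.5336 -0.0506  0.078 ]
bar@ 0.08 [ 0.5335 -0.0504  0.08  ]
bar@ 0.082 [ 0.5334 -0.0502  0.082 ]
bar@ 0.085 [ 0.5332 -0.0499  0.085 ]
peg [ 0.4693 -0.0713  0.06  ] 0.0668 ang -2.8013
tip [ 0.444  -0.0799  0.012 ] 0.0934 ang -2.8044
mark [ 0.4497 -0.024   0.0025] 0.0862 ang 2.847
barang -0.007538737731354494 0.04511413621964905
teal [0.577 0.167 0.073]
red [ 0.454 -0.241  0.073]
```

Call:
drive_tool --plan '[[[0,0,0,4.0,-3.8,0,100],[0,0,0,4.0,-3.8,0,100],[0,0,0,4.0,-3.8,0,100],[0,0,0,4.0,-3.8,0,100],[0,0,0,4.0,-3.8,0,100],[0,0,0,4.0,-3.8,0,100],[0,0,0,4.0,-3.8,0,100],[0,0,0,4.0,-3.8,0,100]]]' --grip_force 30

```text
clock: 1.1
tcp_pos: [0.4124, -0.1874, 0.2313]
eef_rot: [[0.937, 0.349, 0.0], [0.349, -0.937, -0.0], [0.0, 0.0, -1.0]]
ft_force: [1.2, -0.3, -0.2]
opening: 0.0852
grasp_force: 0.0
```

```bash
cat > st.py <<'E'
from bench import robot
import numpy as np,sys
# usage: st.py [x y z yaw] -> state and needed tool-axis move (cm), turn z
s=robot.state();R=np.array(s["eef_rot"]);p=np.array(s["tcp_pos"])
print(round(s["clock"],2),"tcp",p.round(4),"yaw",np.arctan2(R[1,0],R[0,0]).round(4),"z",R[:,2].round(3),"q",np.round(s["joint_positions"],2),"F",np.round(s["ft_force"],1),"T",np.round(s["torque"],3),"o",round(s["opening"],4),"g",round(s["grasp_force"],1))
if len(sys.argv)>4:
    t=np.array([float(a) for a in sys.argv[1:5]])
    print("shift cm",(R.T@(t[:3]-p)*100).round(2),"turn z",-(t[3]-np.arctan2(R[1,0],R[0,0])))
E
python3 st.py 0.4695 -0.0712 0.12 0.339
```

```text
1.1 tcp [ 0.4124 -0.1874  0.2313] yaw 0.3566 z [ 0. -0. -1.] q [ 0.47  0.25 -0.21  2.02  0.07  0.87 -0.99] F [ 1.2 -0.3 -0.2] T [-0.022 -0.068  0.022] o 0.0852 g 0.0
shift cm [ 9.41 -8.9  11.13] turn z 0.017620657443715826
```

Call:
drive_tool --plan '[[[0,0,0.018,3.2,-3.0,3,100],[0,0,0,3.2,-3.0,3,100],[0,0,0,3.0,-2.9,3,100],[0,0,0,0,0,2,100],[0,0,0,0,0,0,100]]]'

```text
clock: 1.72
tcp_pos: [0.4695, -0.0731, 0.1202]
eef_rot: [[0.943, 0.333, -0.003], [0.333, -0.943, 0.0], [-0.003, -0.001, -1.0]]
ft_force: [0.4, -0.3, 0.1]
opening: 0.0849
grasp_force: 0.0
```

```bash
python3 st.py 0.4695 -0.0712 0.032 0.339
```

```text
1.73 tcp [ 0.4695 -0.0731  0.1202] yaw 0.3396 z [-0.003  0.    -1.   ] q [ 0.21  0.46 -0.23  2.07  0.17  0.62 -1.37] F [ 0.4 -0.3  0.1] T [-0.038  0.041  0.006] o 0.0849 g 0.0
shift cm [ 0.09 -0.17  8.82] turn z 0.000641204271828566
```

Call:
drive_tool --plan '[[[0,0,0,0.1,-0.15,3,100],[0,0,0,0,0,3,100],[0,0,0,0,0,2.6,100],[0,0,0,0,0,0,10],[0,0,0,0,0,0,10],[0,0,0,0,0,0,10],[0,0,0,0,0,0,10],[0,0,0,0,0,0,10]]]'

```text
clock: 2.72
tcp_pos: [0.4711, -0.0717, 0.0362]
eef_rot: [[0.943, 0.332, 0.001], [0.332, -0.943, -0.0], [0.001, 0.0, -1.0]]
ft_force: [-2.4, 1.2, 12.1]
opening: 0.0147
grasp_force: 29.0
```

```bash
python3 st.py 0.4695 -0.0712 0.032 0.339
```

```text
2.73 tcp [ 0.4711 -0.0717  0.0362] yaw 0.3388 z [ 0.001 -0.    -1.   ] q [ 0.16  0.62 -0.17  2.11  0.24  0.42 -1.43] F [-2.4  1.2 12.1] T [ 0.381  0.617 -0.006] o 0.0147 g 29.0
shift cm [-0.13 -0.1   0.42] turn z -0.0001695196449357783
```

Call:
drive_tool --plan '[[[0,0,0.08,0.022,-0.544,0,10],[0,0,0.08,0.022,-0.544,0,10],[0,0,0.08,0.022,-0.544,0,10],[0,0,0.08,0.022,-0.544,0,10],[0,0,0.08,0.022,-0.544,0,10],[0,0,0.08,0.022,-0.544,0,10],[0,0,0.08,0.022,-0.544,0,10],[0,0,0,0,0,0,10]]]'

```text
clock: 3.72
tcp_pos: [0.4687, -0.0346, 0.0362]
eef_rot: [[0.975, -0.221, 0.0], [-0.221, -0.975, -0.001], [0.001, 0.001, -1.0]]
ft_force: [-3.3, -3.3, 14.6]
opening: 0.0147
grasp_force: 29.5
```

```bash
python3 st.py
python3 - <<'E'
from h import *
from bench import read_camera,robot
p,d=read_camera("top");cv2.imwrite("pics/top1.png",p[:,:,::-1])
q=cv2.convertScaleAbs(p[225:325,260:385,::-1],alpha=1.6)
cv2.imwrite("pics/c2.png",cv2.resize(q,None,fx=6,fy=6,interpolation=cv2.INTER_CUBIC))
v=np.array(robot.state()["tcp_pos"])[:2]-[.5325,-.049];print(np.hypot(*v),np.arctan2(v[1],v[0]))
E
```

```text
3.73 tcp [ 0.4687 -0.0346  0.0362] yaw -0.2232 z [ 0.    -0.001 -1.   ] q [-0.04  0.61 -0.02  2.13  0.03  0.39 -1.88] F [-3.3 -3.3 14.6] T [-0.721  0.886 -0.175] o 0.0147 g 29.5
0.06548020760943934 2.92030893923523
```

View pics/c2.png

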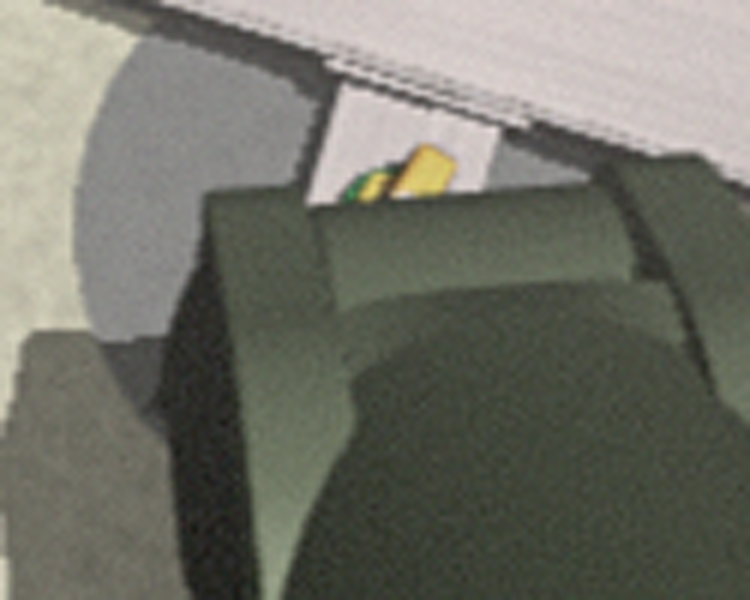

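The crop shows the nut bar turned with the foot; the gripper hides the pointer. By TCP angle, about 0.07 rad remains.

Call:
drive_tool --plan '[[[0,0,0.068,0.02,-0.46,0,10],[0,0,0,0,0,0,10],[0,0,0,0,0,0,70],[0,0,0,0,0,0,70],[0,0,0,0,0,0,70],[0,0,0,0,0,-3,70],[0,0,0,0,0,-4,70],[0,0,0,-4,0,-4,100]]]'

```text
clock: 4.78
tcp_pos: [0.4324, -0.0184, 0.1464]
eef_rot: [[0.958, -0.286, 0.001], [-0.286, -0.958, 0.0], [0.001, -0.0, -1.0]]
ft_force: [0.3, 0.9, 1.3]
opening: 0.0761
grasp_force: 0.0
```

Call:
drive_tool --plan '[[[0,0,-0.18,-5,0,-2,100],[0,0,-0.18,-5,0,0,100],[0,0,-0.18,0,0,0,100],[0,0,-0.18,0,0,0,100],[0,0,-0.18,0,0,0,100],[0,0,-0.18,0,0,0,100],[0,0,-0.18,0,0,0,100],[0,0,-0.18,0,0,0,100]]]'

```text
clock: 5.78
tcp_pos: [0.3338, 0.0014, 0.1654]
eef_rot: [[0.402, 0.916, 0.0], [0.916, -0.402, 0.0], [0.0, 0.0, -1.0]]
ft_force: [0.3, 0.0, -0.1]
opening: 0.0853
grasp_force: 0.0
```

```bash
python3 st.py
python3 - <<'E'
from h import *
from bench import read_camera,robot
p,d=read_camera("top");cv2.imwrite("pics/top2.png",p[:,:,::-1]);np.save("pics/top2.npy",d)
q=cv2.convertScaleAbs(p[225:325,260:385,::-1],alpha=1.6)
cv2.imwrite("pics/c3.png",cv2.resize(q,None,fx=6,fy=6,interpolation=cv2.INTER_CUBIC))
E
```

```text
5.78 tcp [0.3338 0.0014 0.1654] yaw 1.1568 z [ 0.  0. -1.] q [ 0.08  0.19 -0.29  2.36  0.09  0.61 -0.7 ] F [ 0.3  0.  -0.1] T [-0.048 -0.013  0.048] o 0.0853 g 0.0
```

View pics/c3.png

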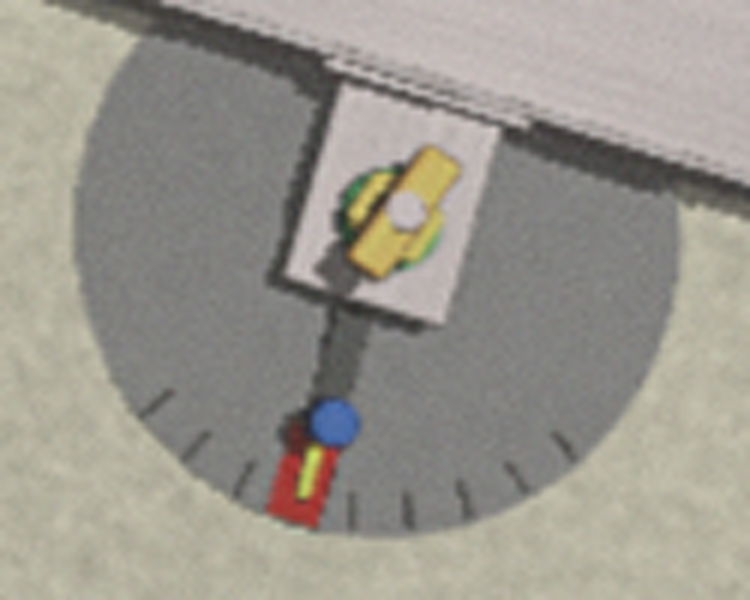

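The yellow pointer lies on the red band: tip at (304,497), band centre at (306,475). The bar runs from (437,153) to (371,271).

```bash
python3 - <<'E'
from h import *
d=np.load("pics/top2.npy");print("bardepth",d[252,330],d[266,323])
a=ray(crop(437,153),.0955);b=ray(crop(371,271),.0955);v=a-b;print((a+b)/2,np.arctan2(v[1],v[0]),np.hypot(*v))
ax=np.array([.5325,-.049])
for n,c,z in(("peg",(335,422),.06),("tip",(304,497),.012),("mark",(306,475),.0025)):
    w=ray(crop(*c),z)[:2]-ax;print(n,np.hypot(*w),np.arctan2(w[1],w[0]))
E
python3 st.py 0.5325 -0.049 0.115 1.1568;python3 st.py 0.5325 -0.049 0.115 2.53
```

```text
bardepth 0.8757575 0.8676267
5.83 tcp [0.3338 0.0014 0.1653] yaw 1.1665 z [ 0. -0. -1.] q [ 0.08  0.19 -0.29  2.36  0.09  0.61 -0.69] F [-1.1  0.8 -0.7] T [-0.027  0.043  0.052] o 0.0855 g 0.0
shift cm [ 3.18 20.25  5.04] turn z 0.0097250622472842
5.83 tcp [0.3338 0.0014 0.1653] yaw 1.1665 z [ 0. -0. -1.] q [ 0.08  0.19 -0.29  2.36  0.09  0.61 -0.69] F [-1.1  0.8 -0.7] T [-0.027  0.043  0.052] o 0.0855 g 0.0
shift cm [ 3.18 20.25  5.04] turn z -1.3634749377527156Traceback (most recent call last):
  File "<stdin>", line 3, in <module>
TypeError: return arrays must be of ArrayType
```

Run:
```python
from h import *
a=ray(crop(437,153),.0955);b=ray(crop(371,271),.0955);v=a-b;print((a+b)/2,np.arctan2(v[1],v[0]),np.linalg.norm(v))
ax=np.array([.5325,-.049])
for n,c,z in(("peg",(335,422),.06),("tip",(304,497),.012),("mark",(306,475),.0025)):
    w=ray(crop(*c),z)[:2]-ax;print(n,np.hypot(*w),np.arctan2(w[1],w[0]))
```

```text
[ 0.532685   -0.04846685  0.0955    ] -0.5221748868590378 0.04199050624285682
peg 0.06727737021120239 2.8441659127275196
tip 0.09345514032147911 2.854813843449722
mark 0.08647852198505367 2.847822698084142
```

Call:
drive_tool --plan '[[[0,0,0,0.8,5.05,0,100],[0,0,0,0.8,5.05,0,100],[0,0,0,0.8,5.05,0,100],[0,0,0,0.8,5.1,0,100],[0,0,-0.17,0,0,1,100],[0,0,-0.17,0,0,1,100],[0,0,-0.17,0,0,1,100],[0,0,-0.17,0,0,1,100]]]'

```text
clock: 6.82
tcp_pos: [0.5316, -0.052, 0.1248]
eef_rot: [[-0.259, 0.966, -0.0], [0.966, 0.259, 0.0], [0.0, -0.0, -1.0]]
ft_force: [0.3, 0.1, -0.4]
opening: 0.0852
grasp_force: 0.0
```

Call:
drive_tool --plan '[[[0,0,-0.17,0,0,0,70],[0,0,-0.17,0,0,0,70],[0,0,-0.17,0,0,0,70],[0,0,-0.16,0,0,0,70],[0,0,0,0,0,0,70],[0,0,0,0,0,0,70]]]'

```text
clock: 7.58
tcp_pos: [0.5317, -0.0521, 0.1252]
eef_rot: [[-0.799, 0.602, -0.0], [0.602, 0.799, -0.0], [0.0, -0.0, -1.0]]
ft_force: [0.1, 1.2, 0.5]
opening: 0.06
grasp_force: 0.0
```

```bash
python3 st.py 0.5326 -0.0488 0.071 2.51
```

```text
7.58 tcp [ 0.5317 -0.0521  0.1252] yaw 2.4956 z [-0. -0. -1.] q [ 0.39  0.57 -0.55  1.91  0.42  0.77  0.53] F [0.1 1.2 0.5] T [ 0.016  0.013 -0.021] o 0.06 g 0.0
shift cm [0.13 0.31 5.42] turn z -0.014401178909904111
```

Call:
drive_tool --plan '[[[0,0,-0.015,0.13,0.31,2,70],[0,0,0,0,0,2,50],[0,0,0,0,0,1.4,50],[0,0,0,0,0,0,50]]]'

```text
clock: 8.07
tcp_pos: [0.5319, -0.0484, 0.0702]
eef_rot: [[-0.81, 0.586, -0.002], [0.586, 0.81, 0.0], [0.002, -0.001, -1.0]]
ft_force: [-0.0, 0.4, -0.9]
opening: 0.0425
grasp_force: 0.0
```

```bash
python3 st.py 0.5326 -0.0488 0.071 2.51
```

```text
8.07 tcp [ 0.5319 -0.0484  0.0702] yaw 2.5155 z [-0.002  0.    -1.   ] q [ 0.34  0.66 -0.5   1.94  0.49  0.67  0.48] F [-0.   0.4 -0.9] T [-0.042  0.027  0.01 ] o 0.0425 g 0.0
shift cm [-0.08  0.01 -0.08] turn z 0.005521399364607049
```

Call:
drive_tool --plan '[[[0,0,0,0,0,0,5],[0,0,0,0,0,0,5],[0,0,0,0,0,0,5],[0,0,0,0,0,0,5],[0,0,0,0,0,0,5],[0,0,0,0,0,0,5]]]' --grip_force 60

```text
clock: 8.82
tcp_pos: [0.5325, -0.0494, 0.072]
eef_rot: [[-0.81, 0.586, 0.0], [0.586, 0.81, -0.001], [-0.001, -0.001, -1.0]]
ft_force: [-2.8, -3.2, 6.6]
opening: 0.0128
grasp_force: 60.4
```

```bash
python3 st.py 0.5326 -0.0488 0.071 2.51
```

```text
8.82 tcp [ 0.5325 -0.0494  0.072 ] yaw 2.515 z [ 0.    -0.001 -1.   ] q [ 0.34  0.65 -0.5   1.94  0.49  0.67  0.48] F [-2.8 -3.2  6.6] T [-0.604  0.801  0.027] o 0.0128 g 60.4
shift cm [0.03 0.05 0.1 ] turn z 0.0049578086910773145
```

Call:
drive_tool --plan '[[[0,0,0.1,-0.1,-0.05,0.013,5],[0,0,0.17,0,0,0.022,5],[0,0,0.17,0,0,0.022,5],[0,0,0.17,0,0,0.022,5],[0,0,0.17,0,0,0.022,5],[0,0,0.17,0,0,0.022,5],[0,0,0.17,0,0,0.022,5],[0,0,0.1,0,0,0.013,5]]]'

```text
clock: 9.82
tcp_pos: [0.5316, -0.0502, 0.0703]
eef_rot: [[0.276, 0.961, -0.003], [0.961, -0.276, -0.001], [-0.002, -0.002, -1.0]]
ft_force: [-11.9, -2.0, 12.9]
opening: 0.0128
grasp_force: 61.4
```

```bash
python3 st.py 0.5326 -0.0488 0.071 2.51
```

```text
9.82 tcp [ 0.5316 -0.0502  0.0703] yaw 1.2907 z [-0.003 -0.001 -1.   ] q [ 0.11  0.62 -0.18  1.95  0.19  0.59 -0.47] F [-11.9  -2.   12.9] T [-0.521  2.741  0.089] o 0.0128 g 61.4
shift cm [ 0.17  0.05 -0.07] turn z -1.2192975315081127
```

Call:
drive_tool --plan '[[[0,0,0.13,-0.02,-0.06,0.01,5],[0,0,0.13,0,0,0.01,5],[0,0,0.13,0,0,0.01,5],[0,0,0.13,0,0,0.01,5],[0,0,0,0,0,0,5]]]'

```text
clock: 10.45
tcp_pos: [0.531, -0.05, 0.0697]
eef_rot: [[0.716, 0.698, -0.003], [0.698, -0.716, -0.0], [-0.002, -0.002, -1.0]]
ft_force: [-10.7, -1.1, 9.0]
opening: 0.0127
grasp_force: 61.0
```

```bash
python3 st.py
```

```text
10.45 tcp [ 0.531  -0.05    0.0697] yaw 0.7733 z [-0.003 -0.    -1.   ] q [ 0.01  0.61 -0.04  1.96  0.04  0.57 -0.86] F [-10.7  -1.1   9. ] T [-0.529  2.358  0.042] o 0.0127 g 61.0
```

Call:
drive_tool --plan '[[[0,0,0.1,-0.04,-0.04,0.012,5],[0,0,0.1,0,0,0.012,5],[0,0,0,0,0,0,5]]]'

```text
clock: 10.82
tcp_pos: [0.5307, -0.0499, 0.0695]
eef_rot: [[0.84, 0.543, -0.002], [0.543, -0.84, -0.0], [-0.002, -0.001, -1.0]]
ft_force: [-8.4, -1.7, 8.1]
opening: 0.013
grasp_force: 60.8
```

```bash
python3 st.py
```

```text
10.82 tcp [ 0.5307 -0.0499  0.0695] yaw 0.5737 z [-0.002 -0.    -1.   ] q [-0.03  0.62  0.01  1.96 -0.01  0.57 -1.  ] F [-8.4 -1.7  8.1] T [-0.464  2.055  0.047] o 0.013 g 60.8
```

Call:
drive_tool --plan '[[[0,0,0.08,0,0,0.01,5],[0,0,0.07,0,0,0.01,5],[0,0,0,0,0,0,5]]]'

```text
clock: 11.2
tcp_pos: [0.5306, -0.0498, 0.0693]
eef_rot: [[0.911, 0.412, -0.002], [0.412, -0.911, 0.0], [-0.002, -0.001, -1.0]]
ft_force: [-9.9, -1.4, 8.0]
opening: 0.0126
grasp_force: 60.9
```

```bash
python3 st.py
```

```text
11.2 tcp [ 0.5306 -0.0498  0.0693] yaw 0.4244 z [-0.002  0.    -1.   ] q [-0.06  0.62  0.05  1.97 -0.06  0.56 -1.11] F [-9.9 -1.4  8. ] T [-0.277  2.255  0.06 ] o 0.0126 g 60.9
```

Call:
drive_tool --plan '[[[0,0,0.1,0,0,0.012,5],[0,0,0.1,0,0,0.012,5],[0,0,0,0,0,0,5]]]'

```text
clock: 11.58
tcp_pos: [0.5305, -0.0496, 0.069]
eef_rot: [[0.975, 0.222, -0.003], [0.222, -0.975, 0.0], [-0.002, -0.001, -1.0]]
ft_force: [-9.9, -0.7, 9.3]
opening: 0.0128
grasp_force: 61.0
```

```bash
python3 st.py
```

```text
11.57 tcp [ 0.5305 -0.0496  0.069 ] yaw 0.224 z [-0.003  0.    -1.   ] q [-0.1   0.62  0.11  1.97 -0.12  0.56 -1.26] F [-9.9 -0.7  9.3] T [-0.109  2.39  -0.004] o 0.0128 g 61.0
```

```bash
cat > tq.py <<'E'
from bench import robot,read_camera
import numpy as np
T=[];F=[]
for i in range(8):
    read_camera("top");s=robot.state();T.append(s["torque"][2]);F.append(s["ft_force"])
R=np.array(s["eef_rot"])
print(round(s["clock"],2),"yaw",np.arctan2(R[1,0],R[0,0]).round(4),"z",round(s["tcp_pos"][2],5),"Tz",np.mean(T).round(4),"sd",np.std(T).round(3),"F",np.mean(F,0).round(1),"q7",round(s["joint_positions"][6],3))
E
python3 tq.py
```

```text
11.97 yaw 0.2255 z 0.06902 Tz 0.0214 sd 0.019 F [-10.5   0.2   9.2] q7 -1.255
```

Call:
drive_tool --plan '[[[0,0,0.1,0,0,0.012,5],[0,0,0.1,0,0,0.012,5],[0,0,0,0,0,0,5]]]'

```text
clock: 12.35
tcp_pos: [0.5304, -0.0494, 0.0687]
eef_rot: [[1.0, 0.024, -0.003], [0.024, -1.0, 0.001], [-0.003, -0.001, -1.0]]
ft_force: [-11.1, 1.9, 9.3]
opening: 0.0132
grasp_force: 61.1
```

```bash
python3 tq.py
```

```text
12.75 yaw 0.0256 z 0.06873 Tz 0.0171 sd 0.024 F [-10.6   1.1   9.4] q7 -1.4
```

Call:
drive_tool --plan '[[[0,0,0.1,-0.1,0,0.005,5],[0,0,0.1,-0.05,0,0.005,5],[0,0,0,0,0,0,5]]]'

```text
clock: 13.12
tcp_pos: [0.5301, -0.0493, 0.0686]
eef_rot: [[0.985, -0.173, -0.0], [-0.173, -0.985, 0.001], [-0.001, -0.0, -1.0]]
ft_force: [-5.2, 2.1, 5.9]
opening: 0.0124
grasp_force: 60.3
```

```bash
python3 tq.py
```

```text
13.53 yaw -0.1713 z 0.0686 Tz 0.0333 sd 0.033 F [-5.7  2.9  6.3] q7 -1.541
```

Call:
drive_tool --plan '[[[0,0,0.1,-0.05,0.03,0.008,5],[0,0,0.1,-0.03,0,0.008,5],[0,0,0,0,0,0,5]]]'

```text
clock: 13.9
tcp_pos: [0.5299, -0.0492, 0.0684]
eef_rot: [[0.932, -0.363, 0.001], [-0.363, -0.932, 0.001], [0.0, -0.001, -1.0]]
ft_force: [-0.9, 5.8, 3.8]
opening: 0.013
grasp_force: 60.2
```

```bash
python3 tq.py
```

```text
14.3 yaw -0.3692 z 0.06841 Tz 0.0513 sd 0.028 F [-1.4  5.8  4.3] q7 -1.683
```

Call:
drive_tool --plan '[[[0,0,0.1,-0.02,-0.05,0.012,5],[0,0,0.1,0,0,0.012,5],[0,0,0,0,0,0,5]]]'

```text
clock: 14.68
tcp_pos: [0.53, -0.0489, 0.0683]
eef_rot: [[0.842, -0.54, 0.001], [-0.54, -0.842, 0.0], [0.0, -0.001, -1.0]]
ft_force: [-1.5, 3.7, 8.7]
opening: 0.0126
grasp_force: 61.0
```

```bash
python3 tq.py
```

```text
15.07 yaw -0.5691 z 0.0683 Tz 0.2354 sd 0.041 F [-1.8  4.5  7.2] q7 -1.827
```

Call:
drive_tool --plan '[[[0,0,0.05,0,-0.03,0.005,5],[0,0,0.05,0,0,0.005,5],[0,0,0,0,0,0,5]]]'

```text
clock: 15.45
tcp_pos: [0.53, -0.0487, 0.0682]
eef_rot: [[0.784, -0.621, 0.0], [-0.621, -0.784, 0.0], [0.0, -0.001, -1.0]]
ft_force: [-2.5, 3.4, 9.4]
opening: 0.0127
grasp_force: 61.1
```

```bash
sed -i 's/range(8)/range(16)/' tq.py; python3 tq.py
```

```text
16.25 yaw -0.6692 z 0.06824 Tz 0.2654 sd 0.021 F [-2.9  4.   9. ] q7 -1.899
```

Consistent with 0.37 N m/rad; about 0.1 rad more.

Call:
drive_tool --plan '[[[0,0,0.05,0,-0.03,0.003,5],[0,0,0.05,0,0,0.003,5],[0,0,0,0,0,0,5]]]'

```text
clock: 16.62
tcp_pos: [0.5301, -0.0486, 0.0682]
eef_rot: [[0.718, -0.696, 0.0], [-0.696, -0.718, 0.0], [-0.0, -0.001, -1.0]]
ft_force: [-3.5, 3.2, 10.7]
opening: 0.013
grasp_force: 61.3
```

```bash
python3 tq.py
```

```text
17.43 yaw -0.7692 z 0.0682 Tz 0.3047 sd 0.037 F [-3.4  3.5 10.2] q7 -1.971
```

Call:
drive_tool --plan '[[[0,0,0.03,0,0,0,5],[0,0,0,0,0,0,5],[0,0,0,0,0,0,50],[0,0,0,0,0,0,50],[0,0,0,0,0,0,50],[0,0,0,0,0,-2,50],[0,0,0,0,0,-4,60],[0,0,0,0,0,-4,60]]]'

```text
clock: 18.42
tcp_pos: [0.5297, -0.049, 0.1687]
eef_rot: [[0.694, -0.72, -0.001], [-0.72, -0.694, -0.0], [-0.0, 0.001, -1.0]]
ft_force: [-0.1, -0.2, -0.3]
opening: 0.0513
grasp_force: 0.0
```

Call:
drive_tool --plan '[[[0,0,-0.15,-4,4,-2,60],[0,0,-0.15,-4,4,0,60],[0,0,-0.15,-3,3,0,60],[0,0,-0.15,-2,2,0,60],[0,0,0,0,0,0,60]]]'

```text
clock: 19.05
tcp_pos: [0.3496, -0.0793, 0.188]
eef_rot: [[0.979, -0.203, 0.0], [-0.203, -0.979, 0.001], [0.0, -0.001, -1.0]]
ft_force: [0.5, 0.4, -0.3]
opening: 0.0514
grasp_force: 0.0
```

```bash
python3 st.py
python3 - <<'E'
from h import *
from bench import read_camera
p,d=read_camera("top")
cv2.imwrite("pics/top4.png",p[:,:,::-1])
q=cv2.convertScaleAbs(p[225:325,260:385,::-1],alpha=1.6)
cv2.imwrite("pics/c4.png",cv2.resize(q,None,fx=6,fy=6,interpolation=cv2.INTER_CUBIC))
a=cv2.imread("pics/top0.png").astype(int)
for n,(u,v) in dict(teal=(213,237),red=(427,303),rake=(350,170)).items():
    print(n,np.abs(a[v-30:v+30,u-40:u+40]-p[v-30:v+30,u-40:u+40,::-1]).mean())
E
```

```text
19.05 tcp [ 0.3496 -0.0793  0.188 ] yaw -0.204 z [ 0.     0.001 -1.   ] q [-0.32  0.18  0.43  2.31 -0.12  0.67 -1.58] F [ 0.5  0.4 -0.3] T [ 0.02  -0.01  -0.047] o 0.0514 g 0.0
teal 1.604375
red 1.6623611111111112
rake 1.6420833333333333
```

View pics/c4.png

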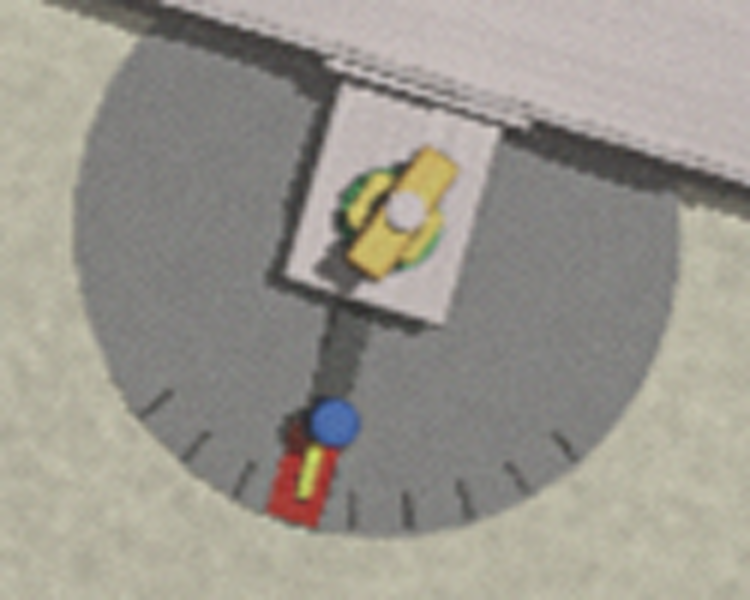

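The pointer is still on the band with its tip at (304,497). The bar is about half a turn from where it started, as expected, and the jars and rake are unchanged.

```bash
python3 -c "
from bench import workorder
print(workorder.finish_job())"
```

```text
the job is handed in; nothing more can be done
None
```

The job is handed in: the pointer is on the red band, the jam nut is tightened to about 0.31 N m (last reading 0.305, then a further 0.03 rad before letting go), the gripper is clear, and the jars and rake have not moved.

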